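# Clamp a blood-tube rack on the shaker

### The arm

A 7-joint arm with a two-finger parallel gripper is mounted at the origin on a cart in front of the work surface, level with it; the furniture and walls round the work are solid. World frame = base frame: x ahead of the robot, y to its left, z up, the work surface at z = 0. Lengths are in m, angles in rad, forces in N, time in s.
With the tool pointing down it reaches from about 0.35 to 0.9 m from the base axis. Payload 8.1 kg.
Tool frame: the origin (TCP) lies midway between the tips of the shut fingers; the grasp point (between the pads) lies arm.tcp_to_grasp behind it (arm.tcp_to_grasp is the distance from the TCP to the grasp point, in m); z points along the fingers, y is the line along which they close (so a half turn about z gives the same grasp; the last joint's range is limited). The gripper opens to 92 mm and grips with 3 to 60 N. Pads are 19 mm wide; open, the fingers measure 130 mm over their backs; the gripper's body (75 mm by 190 mm) begins 47 mm behind the grasp point.
Start: joints at [-1.243, 0.434, 0.025, 1.573, -0.012, 1.134, -0.075], TCP at [0.261, 0.568, 0.227] pointing down, gripper open.
Joint ranges: [-2.62, 2.62], [-0.44, 2.09], [-1.27, 1.32], [0.08, 2.57], [-1.32, 4.46], [0.12, 2], [-2.74, 2.74]. Speed limits (rad/s): [2.22, 2.22, 3.01, 3.01, 3.14, 3.14, 3.14].

### API

Orientations are given as a rotation vector (axis times angle).
In Python, from cell import observe, get_image, arm gives the robot as it stands. The module is installed in compiled form; this text tells all that it offers.
- The arm moves only by the tool drive_tool, never from a script. Its argument "steps" is a list of rows, each a list of 5 numbers: the closure, from 0 (fully open) to 1 (shut), then the shift along the world's x, y, z in mm, then the turn about the world's z in rad. In form: [[hand, x, y, z, roll], ...]. A call has 1 to 20 rows; each row shifts and turns the commanded pose from where the row before left it; what a row does not reach is not made up. A row lasts 1/12 s, in which the tool goes at most 41.7 mm and 7.16 degrees, less where a joint would pass 70% of its speed; a pose out of reach is approached as far as the arm can. A call with a gripper value outside its range is refused whole. The fingers move at their own pace and stop on an object; "grip_force" is the grip in N (left out, the last holds). Time passes only in rows, so rows that do not move let the fingers close. It gives the time, the measured TCP pose, the force, the opening and the grip force at its end, in the units of the state.
- observe(): the state, without advancing time (a new reading comes with each control period).
- get_image(name): name is "scene" or "top" or "wrist"; returns a dict with "image" (420x560x3 uint8, red, green, blue), "vfov" (degrees; the focal length in pixels is half the picture's height over the tangent of half this angle, whatever the lens; pixels are square), "cx", "cy" (the principal point, pixels), "xyz" and "attitude" of the camera in the world. Camera axes: x right, y down, z forward; pixel columns grow to the right and rows downward; lengths in m; the calibration is good to about 2 mm. A picture is of the moment at which its call begins. There is no depth.
- arm.sign_off(): hands the job in; it is judged then, once.
The state is a dict: "clock": time; "joints": joint angles; "dq": joint speeds; "joint_efforts": joint torques, N m; "position": TCP position; "ee_rot": TCP orientation; "force": force on the tool from outside, world axes, zero at the start; "ft_torque": the same for the moment, N m; "width": opening from 0.0 (shut) to 1.0 (fully open); "gripper_force": force on a finger pad.
Only numpy, scipy, OpenCV 4.12 (cv2) and the standard library are available. Lean on these libraries where they do the work, as an engineer would, in place of code of your own. Each camera call takes 0.05 s, during which the arm holds its last target. There are 200 camera calls.

### The job

Get the rack of blood micro-tubes that stands on the shaker's tray ready for shaking: with the fingertips push it straight back until its long side lies square against the back rail, without lifting or tipping it. Then push the clamp's upright lever over, away from the rack and down past its dead point, until it snaps down and stays there and the sprung pad holds the rack tight against the end rail. Leave the other rack, the timer and the bottle beside the shaker where they are.

Things in the scene. Friction and masses are not known exactly. Their poses are not given: they have to be found in the camera images.
- shaker: Low white rack shaker, fixed on the bench, 120 deep (its x), 290 long (its y), 68 mm high to the top of its flat aluminium tray. Origin: centre of its underside; x points to its back (away from the robot), y to its left, z up. The tray's front edge, x = -58 mm, is open; a steel push-type toggle clamp stands on its right end (-y).
- back_rail (a point): Middle of the top edge of the back rail's inner face: x = +52, y = +65, z = +86 mm in the shaker's frame. The rail is 5 mm thick, 18 mm high above the tray and 148 mm long along y.
- end_rail (a point): Middle of the top edge of the end rail's inner face: x = +7, y = +134, z = +86 mm in the shaker's frame. The rail is 5 mm thick, 18 mm high above the tray and 100 mm long along x.
- rack: Rack loose on the tray: clear box of capped blood micro-tubes, 85 (x) by 121 (y) by 49 mm high, 0.11 to 0.23 kg, solid. Origin: centre of its underside. It starts 10 to 18 mm (its centre) short of the back rail and 5 to 11 mm of the end rail, turned up to 0.07 rad. Home against both rails: x = +10, y = +73.5, z = +68 mm in the shaker's frame. The clamp moves it along y only. A push may leave it askew.
- clamp_lever (a joint): Lever angle about the shaker's x, rad. 0 = open: upright, leaning 15 deg to the rack; starts at 0 to 0.2, stays where left. Grows as the lever goes towards the shaker's -y and down. From about 0.4 on the pad slides the rack to the end rail, then its spring resists, up to 7 N at the grip. Dead point 1.54; beyond it the lever snaps to its stop at 1.69, 8 deg above level, pointing to -y.
- lever_pivot (a point): Pivot pin of the lever, at x = +10, y = -110, z = +96 mm in the shaker's frame.
- lever_end (a point): Centre of the rounded end of the lever's grip, on its centre line 107 mm from the pivot. The grip is a dark round bar 18 mm thick, from 48 to 107 mm from the pivot; below it the lever is a steel bar 8 by 14 mm. At joint value q this point lies at y = -110 + 107 cos(1.309 + q), z = 96 + 107 sin(1.309 + q) mm in the shaker's frame.
- clamp_pad: Round black rubber pad, 30 mm across, 8 mm thick, sprung, on the end of the clamp's plunger, facing +y; origin on the plunger's axis (x = +10, z = +96 mm in the shaker's frame), its face 20 mm further along +y. The lever drives it 25 mm towards the end rail; locked, it presses on the rack with about 45 N.
- waiting_rack: Bystander: a second rack like the first, on the bench to the left of the shaker. Origin: centre of its underside.
- timer: Bystander: small white bench timer, 51 by 64 by 57 mm high, on the bench beyond the lever's end. Origin: centre of its underside.
- saline_bottle: Bystander: white bottle with a blue cap, 48 mm across and 88 mm high, on the bench to the right of the timer. Origin: centre of its underside.

How it is judged:
By the outcome, as a careful person would: the job done as asked, in the order asked, and still so for the second after the job is handed in, with the robot touching nothing.
It also fails if it takes over 54 s, if anything falls off the work surface, if the arm or the gripper's body presses on something with over 40 N, if the wrist force passes 120 N, or if a joint passes its speed limit or range.

## Working session

There is one attempt and no reset: what is moved stays moved. The work goes in short steps, Python scripts to look and compute and a tool call to move; the robot and the scene stay as the last step left them, time stands still between calls to the robot, and variables do not carry over. Pictures are saved under pics/ and viewed, at most 10 in all, crops included, and the job is handed in when it is done.

Besides the shell and the picture viewer there is one more tool, called after ">>>" as a command line: name --pt "numbers of a row" for each row, then --argument value for the rest. drive_tool: Moves the arm, as the interface text tells. Its arguments: {"type":"object","properties":{"steps":{"type":"array"},"grip_force":{"type":"number"}},"required":["steps"]}

```bash
mkdir -p pics; cat > h.py <<'E'
import numpy as np,cv2
from scipy.spatial.transform import Rotation as R
from cell import observe,get_image,arm
def cam(n):
    d=get_image(n); a=np.array(d["attitude"],float)
    d["R"]=a if a.shape==(3,3) else (R.from_rotvec(a).as_matrix() if a.size==3 else R.from_quat(a).as_matrix())
    d["f"]=210/np.tan(np.radians(d["vfov"])/2); d["t"]=np.array(d["xyz"]); return d
def ray(d,u,v,z):
    r=d["R"]@np.array([(u-d["cx"])/d["f"],(v-d["cy"])/d["f"],1]); return d["t"]+r*(z-d["t"][2])/r[2]
def proj(d,p):
    q=d["R"].T@(np.array(p)-d["t"]); return q[:2]/q[2]*d["f"]+[d["cx"],d["cy"]]
def save(d,n,box=None,s=1):
    im=d["image"][...,::-1]
    if box: im=im[box[1]:box[3],box[0]:box[2]]
    cv2.imwrite("pics/"+n,cv2.resize(im,None,fx=s,fy=s))
E
python3 - <<'E'
from h import *
for n in("scene","top"):
    d=cam(n); save(d,n+"0.png",s=1.4); print(n,d["attitude"],d["t"],d["f"],d["cx"],d["cy"])
s=observe(); print(s["position"],s["ee_rot"],s["force"],s["clock"],arm.tcp_to_grasp)
E
```

```text
scene [-2.00355421  0.49728595 -0.27266455] [-0.1690782  -1.31364125  0.93261551] 491.4593764353368 279.1053079220764 212.16875265766978
top [-2.20943747  2.15151047 -0.07736629] [0.37914905 0.02103281 1.72751976] 463.2589967928406 281.4655597695088 208.54684883499598
[0.26085924 0.56744692 0.22604089] [-6.71586543e-01 -3.06877895e+00  2.19208467e-03] [ 0.26451715 -0.30754528 -0.17380113] 0.1 0.0188
```

View pics/top0.png

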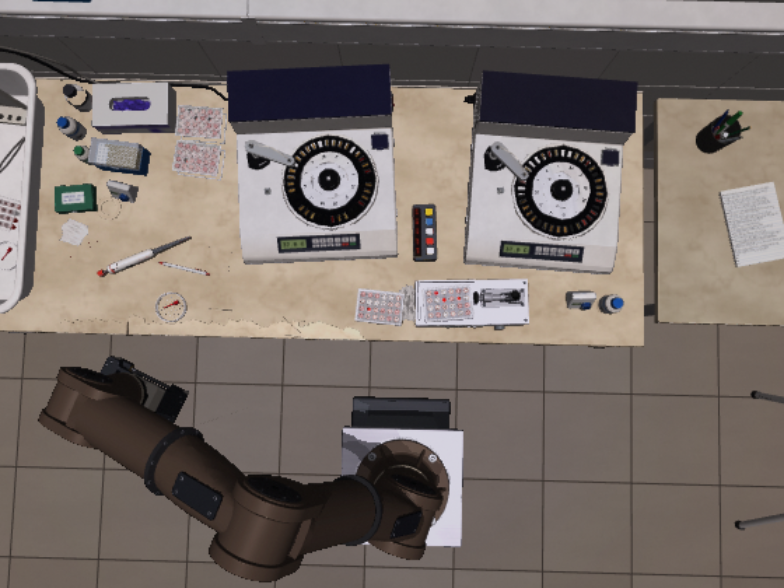

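View pics/scene0.png

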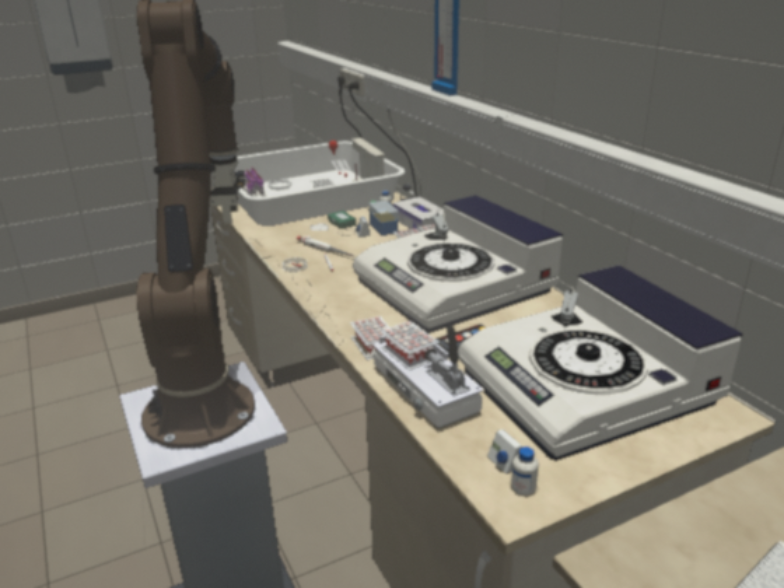

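The top view shows the shaker at about (472,303), the loose rack at (450,300) and the lever at (500,297). The waiting rack is at (381,307), the timer at (580,299) and the bottle at (612,303). The scene view shows the lever standing upright at (452,340).

```bash
python3 - <<'E'
from h import *
d=cam("top"); save(d,"top1.png",(245,188,455,248),3.8)
k=1/1.4
for nm,u,v,z in(("tlc",415,281,.068),("trc",529,281,.068),("blc",416,324,.068),("brc",529,325,.068),("rack",450,300,.117),("lev",500,297,.17),("timer",580,299,.057),("bottle",612,303,.088),("centrR front",465,262,.1),("centrR fr",612,270,.1),("edge",300,337,0),("L front",396,258,.1)):
    print(nm,ray(d,u*k,v*k,z).round(3))
d=cam("wrist"); print(d["t"],d["R"].round(3),d["f"])
E
```

```text
tlc [ 0.534 -0.023  0.068]
trc [ 0.542 -0.315  0.068]
blc [ 0.424 -0.028  0.068]
brc [ 0.429 -0.316  0.068]
rack [ 0.485 -0.11   0.117]
lev [ 0.492 -0.225  0.17 ]
timer [ 0.5   -0.449  0.057]
bottle [ 0.49  -0.521  0.088]
centrR front [ 0.583 -0.147  0.1  ]
centrR fr [ 0.572 -0.517  0.1  ]
edge [0.383 0.278 0.   ]
L front [0.588 0.028 0.1  ]
[0.1965636  0.59881672 0.3839088 ] [[ 0.417  0.877  0.24 ]
 [ 0.909 -0.402 -0.112]
 [-0.001  0.265 -0.964]] 376.18874655426765
```

View pics/top1.png

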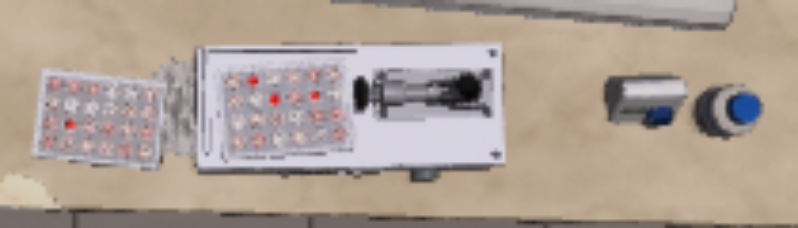

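Crop: the shaker spans (197–505, 45–168) with the loose rack slightly turned. The rails are on its left and back, and the clamp and lever are at (430,90). Next I move above the shaker for a close wrist view.

>>> drive_tool --pt "0.45 5 -30 4 0.025" --pt "0.45 5 -30 4 0.025" --pt "0.45 5 -30 4 0.025" --pt "0.45 5 -30 4 0.025" --pt "0.45 5 -30 4 0.025" --pt "0.45 5 -30 4 0.025" --pt "0.45 5 -30 4 0.025" --pt "0.45 5 -30 4 0.025" --pt "0.45 5 -30 4 0.025" --pt "0.45 5 -30 4 0.025" --pt "0.45 5 -30 4 0.025" --pt "0.45 5 -30 4 0.025" --pt "0.45 5 -30 4 0.025" --pt "0.45 5 -30 4 0.025" --pt "0.45 5 -30 4 0.025" --pt "0.45 5 -30 4 0.025" --pt "0.45 5 -30 4 0.025" --pt "0.45 5 -30 4 0.025" --pt "0.45 5 -30 4 0" --pt "0.45 5 -30 4 0"

```text
clock: 1.87
position: [0.3608, -0.0337, 0.307]
ee_rot: [-0.03, 3.141, 0.001]
force: [1.4, 0.1, 0.2]
width: 0.551
gripper_force: 0.0
```

>>> drive_tool --pt "0.45 14 -24 0 0" --pt "0.45 14 -24 0 0" --pt "0.45 14 -24 0 0" --pt "0.45 14 -24 0 0" --pt "0.45 14 -24 0 0" --pt "0.45 0 0 0 0" --pt "0.45 0 0 0 0"

```text
clock: 2.45
position: [0.431, -0.1532, 0.3065]
ee_rot: [0.025, -3.141, 0.001]
force: [-0.1, 0.2, -0.1]
width: 0.55
gripper_force: 0.0
```

```bash
python3 - <<'E'
from h import *
d=cam("wrist"); save(d,"w0.png",s=1.4); s=observe(); print(s["position"],R.from_rotvec(s["ee_rot"]).as_matrix().round(3),s["width"],s["clock"],s["force"]); print(d["t"],d["R"].round(3))
E
```

```text
[ 0.43064914 -0.15210253  0.30640388] [[-1.    -0.018 -0.001]
 [-0.018  1.    -0.   ]
 [ 0.001 -0.    -1.   ]] 0.5463730979650588 2.5 [ 0.16979732  0.51883776 -0.36316215]
[ 0.36027661 -0.1529179   0.46432398] [[-0.017  0.964  0.264]
 [ 1.     0.017  0.004]
 [-0.001  0.264 -0.965]]
```

View pics/w0.png

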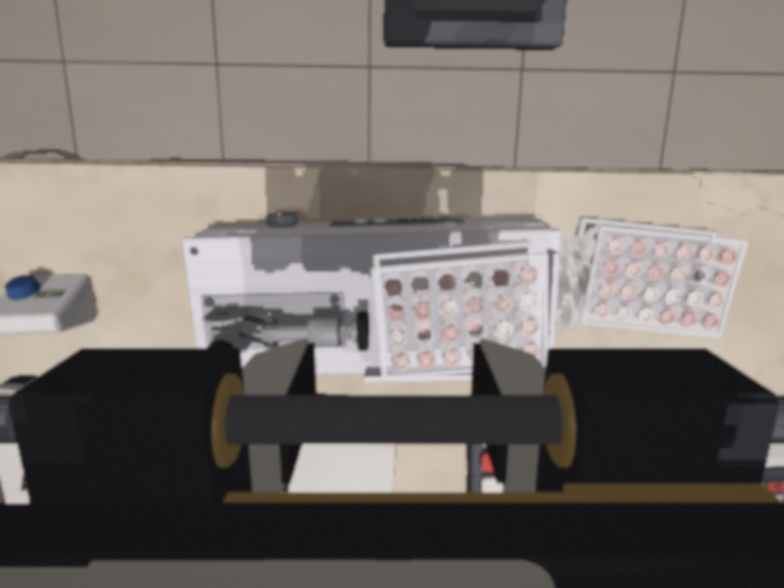

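The wrist view (front is up) shows the tray's front edge from (187,238) to (558,231). The rack's front top edge runs from (375,256) to (547,243), and the pad is at (362,330).

```bash
python3 - <<'E'
from h import *
d=cam("wrist"); k=1/1.4
g=lambda u,v,z: ray(d,u*k,v*k,z).round(4)
A,B=g(187,238,.068),g(558,231,.068); print("tray front R,L",A,B,np.hypot(*(A-B)[:2]))
C,D=g(375,256,.117),g(547,243,.117); print("rack front",C,D,np.hypot(*(C-D)[:2]),"yaw",-np.arctan2(*(D-C)[:2]))
yaw=-np.arctan2(*(B-A)[:2]); print("yaw",yaw)
Rz=np.array([[np.cos(yaw),-np.sin(yaw)],[np.sin(yaw),np.cos(yaw)]])
O=(A+B)[:2]/2-Rz@[-.060,0]; print("O",O)
for p in(C,D): print("rack in shaker",Rz.T@(p[:2]-O))
print("pad",Rz.T@(g(358,330,.096)[:2]-O))
E
```

```text
tray front R,L [ 0.4327 -0.3074  0.068 ] [ 0.4221 -0.0258  0.068 ] 0.2817994322208617
rack front [ 0.4336 -0.1628  0.117 ] [ 0.4226 -0.0479  0.117 ] 0.11542534383747792 yaw 0.09544453968410353
yaw 0.03762428191983454
O [ 0.48735754 -0.16434308]
rack in shaker [-0.05366145  0.0035641 ]
rack in shaker [-0.06033165  0.11879655]
pad [ 0.00651788 -0.01141017]
```

```bash
python3 - <<'E'
from h import *
d=cam("wrist"); save(d,"w1.png",(125,140,415,285),2.75)
E
```

```text
(no output)
```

View pics/w1.png

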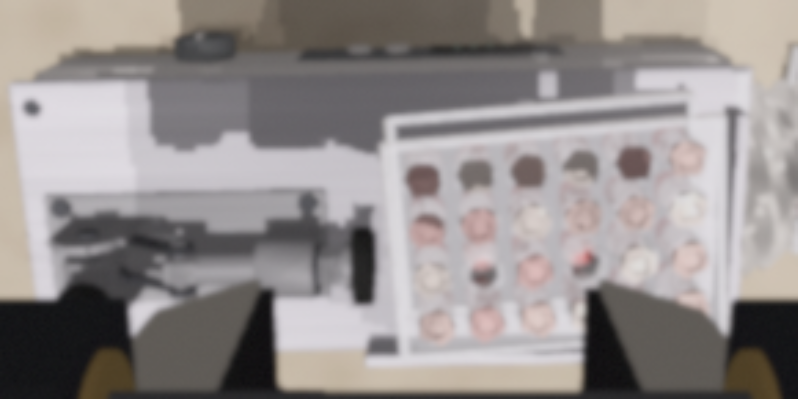

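The crop shows the rack's front foot edge from (385,118) to (688,93) and its top front edge below it at (390,148). The tray front edge runs from (12,85) to (750,70), and the end rail is at (735,110) and beyond.

```bash
python3 - <<'E'
from h import *
d=cam("wrist")
g=lambda u,v,z: ray(d,125+u/2.75,140+v/2.75,z)[:2]
A,B=g(12,84,.068),g(750,70,.068); print("tray",A,B,np.hypot(*(A-B)))
yaw=-np.arctan2(*(B-A)); Rz=np.array([[np.cos(yaw),-np.sin(yaw)],[np.sin(yaw),np.cos(yaw)]])
O=(A+B)/2-Rz@[-.060,0]; print("yaw",yaw,"O",O)
for u,v,z in((385,118,.068),(688,93,.068),(388,146,.117),(368,362,.068),(735,110,.086),(355,265,.096),(280,350,.068),(32,107,.068)):
    p=g(u,v,z); print(u,v,p.round(4),(Rz.T@(p-O)).round(4))
f=lambda x,y,z: ((proj(d,[*(O+Rz@[x,y]),z])-[125,140])*2.75).round()
print("pred back rail R end top",f(.052,-.009,.086),"end rail front",f(-.043,.134,.086),"back tray R corner",f(.06,-.145,.068), "tray L front",f(-.06,.145,.068))
E
```

```text
tray [ 0.43377175 -0.31083467] [ 0.42238712 -0.02544929] 0.28561236770224735
yaw 0.039871007799314545 O [ 0.48803175 -0.16575035]
385 118 [ 0.4442 -0.1662] [-0.0438  0.0013]
688 93 [ 0.4319 -0.0486] [-0.0514  0.1193]
388 146 [ 0.4436 -0.1633] [-0.0443  0.0042]
368 362 [ 0.5484 -0.1723] [ 0.06  -0.009]
735 110 [ 0.4347 -0.0352] [-0.0481  0.1326]
355 265 [ 0.4952 -0.176 ] [ 0.0067 -0.0105]
280 350 [ 0.5437 -0.2089] [ 0.0539 -0.0454]
32 107 [ 0.4427 -0.3038] [-0.0508 -0.1362]
pred back rail R end top [365. 363.] end rail front [738. 123.] back tray R corner [ 43. 368.] tray L front [756.  70.]
```

>>> drive_tool --pt "0.45 -10 16 0 0.02" --pt "0.45 -10 16 0 0" --pt "0.45 -11 15 0 0" --pt "0.45 0 0 -28 0" --pt "0.45 0 0 -28 0" --pt "0.45 0 0 -28 0" --pt "0.45 0 0 -28 0" --pt "0.45 0 0 -28 0" --pt "0.45 0 0 -28 0" --pt "0.45 0 0 -28 0" --pt "0.45 0 0 -28 0" --pt "0.45 0 0 0 0" --pt "0.45 0 0 0 0"

```text
clock: 3.73
position: [0.3989, -0.1046, 0.0825]
ee_rot: [0.062, -3.138, -0.001]
force: [-0.7, 0.9, 1.3]
width: 0.549
gripper_force: 0.0
```

>>> drive_tool --pt "0.45 4 0 0 0" --pt "0.45 4 0 0 0" --pt "0.45 4 0 0 0" --pt "0.45 3 0 0 0" --pt "0.45 3 0 0 0" --pt "0.45 3 0 0 0"

```text
clock: 4.23
position: [0.4217, -0.105, 0.0832]
ee_rot: [-0.062, 3.14, 0.0]
force: [-0.3, 1.6, -0.3]
width: 0.55
gripper_force: 0.0
```

>>> drive_tool --pt "0.45 2 0 0 0" --pt "0.45 2 0 0 0" --pt "0.45 2 0 0 0" --pt "0.45 2 0 0 0" --pt "0.45 2 0 0 0"

```text
clock: 4.65
position: [0.431, -0.1051, 0.0827]
ee_rot: [0.061, -3.141, -0.0]
force: [-1.2, 1.7, 0.2]
width: 0.552
gripper_force: 0.4
```

>>> drive_tool --pt "0.45 1.5 0 0 0" --pt "0.45 1.5 0 0 0" --pt "0.45 1.5 0 0 0" --pt "0.45 1.5 0 0 0"

```text
clock: 4.98
position: [0.4372, -0.1052, 0.0827]
ee_rot: [0.061, -3.141, 0.0]
force: [-0.3, 0.4, -0.1]
width: 0.553
gripper_force: 0.3
```

>>> drive_tool --pt "0.45 1.5 0 0 0" --pt "0.45 1.5 0 0 0"

```text
clock: 5.15
position: [0.4388, -0.1052, 0.0825]
ee_rot: [0.061, -3.139, -0.001]
force: [-9.5, -0.8, 7.1]
width: 0.549
gripper_force: 4.6
```

>>> drive_tool --pt "0.45 1 0 0 0" --pt "0.45 1 0 0 0"

```text
clock: 5.32
position: [0.4388, -0.1051, 0.0822]
ee_rot: [0.061, -3.135, -0.002]
force: [-14.4, -1.7, 11.4]
width: 0.55
gripper_force: 7.1
```

```bash
python3 - <<'E'
from h import *
d=cam("wrist"); save(d,"w2.png",s=1.4); s=observe(); print(s["position"],s["force"],s["ft_torque"])
np.save("d.npy",np.r_[d["t"],d["R"].ravel()])
E
```

```text
[ 0.43873232 -0.10508796  0.0821961 ] [-11.08511821  -1.96850897   8.62789084] [0.01489318 2.21908881 0.29048614]
```

View pics/w2.png

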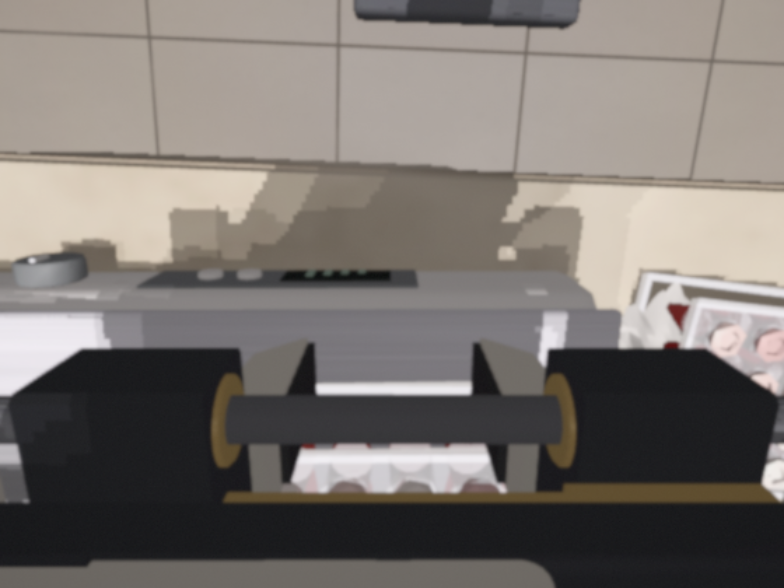

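The rack's front face sits against both fingertips, with the rack's white band level at rows 385–450. The contact force of 11–14 N shows it is stopped by the back rail. I'll back off and check squareness from above.

>>> drive_tool --pt "0.45 -3 0 0 0" --pt "0.45 -6 0 0 0" --pt "0.45 -12 0 0 0" --pt "0.45 -18 0 0 0" --pt "0.45 0 0 28 0" --pt "0.45 0 0 28 0" --pt "0.45 0 0 28 0" --pt "0.45 0 0 28 0" --pt "0.45 0 0 28 0" --pt "0.45 0 0 28 0" --pt "0.45 0 0 28 0" --pt "0.45 0 0 28 0" --pt "0.45 0 -10 0 0" --pt "0.45 0 0 0 0" --pt "0.45 0 0 0 0"

```text
clock: 6.62
position: [0.4028, -0.1151, 0.3065]
ee_rot: [-0.06, 3.141, 0.001]
force: [0.6, -0.6, 0.0]
width: 0.548
gripper_force: 0.0
```

```bash
python3 - <<'E'
from h import *
d=cam("wrist"); save(d,"w3.png",(190,150,480,330),2.75); s=observe(); print(s["position"],s["force"],s["clock"])
E
```

```text
[ 0.4024906  -0.11481477  0.3060683 ] [-0.89434655 -0.06185087  0.1181202 ] 6.6667
```

View pics/w3.png

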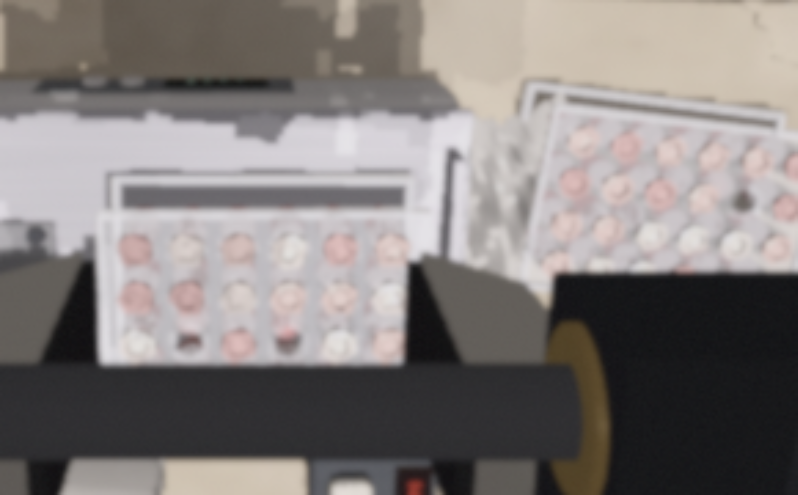

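The rack's front foot edge is level at v≈174 (107–410). The tray front edge is at about v 113. I'll compare their directions numerically.

```bash
python3 - <<'E'
from h import *
d=cam("wrist"); im=cv2.GaussianBlur(d["image"].mean(2).astype(np.float32),(3,3),0)
gy=cv2.Sobel(im,cv2.CV_32F,0,1)
def line(u0,u1,v0,v1,z,sg):
    P=[]
    for u in range(u0,u1):
        c=sg*gy[v0:v1,u]; i=int(c.argmax())
        if 0<i<len(c)-1:
            o=(c[i-1]-c[i+1])/(2*(c[i-1]-2*c[i]+c[i+1])); P.append(ray(d,u,v0+i+o,z)[:2])
    P=np.array(P); m=np.ones(len(P),bool)
    for _ in range(4):
        a=np.polyfit(P[m,1],P[m,0],1); r=abs(np.polyval(a,P[:,1])-P[:,0]); m=r<max(.0008,1.5*np.median(r))
    print("yaw",-a[0].round(4),"n",m.sum(),"x at y=-.1",np.polyval(a,-.1).round(4))
cx=lambda u:int(190+u/2.75); cy=lambda v:int(150+v/2.75)
line(20,cx(450),cy(95),cy(135),.068,1)   # tray front edge dark->bright
line(cx(120),cx(405),cy(195),cy(225),.117,1)
line(cx(120),cx(405),cy(164),cy(186),.068,-1)
line(cx(120),cx(405),cy(164),cy(186),.068,1)
E
```

```text
yaw 0.0305 n 196 x at y=-.1 0.426
yaw 0.0456 n 104 x at y=-.1 0.4474
yaw 0.0402 n 93 x at y=-.1 0.4469
yaw 0.0391 n 104 x at y=-.1 0.4503
```

Squareness is only resolved to about 0.01 rad, so I'll seat each end by pushing with shut fingertips, right then left.

>>> drive_tool --pt "1 0 -12 0 0" --pt "1 0 -13 0 0" --pt "1 0 0 -28 0" --pt "1 0 0 -28 0" --pt "1 0 0 -28 0" --pt "1 0 0 -28 0" --pt "1 0 0 -28 0" --pt "1 0 0 -28 0" --pt "1 0 0 -28 0" --pt "1 0 0 -28 0" --pt "1 8 0 0 0" --pt "1 8 0 0 0" --pt "1 8 0 0 0" --pt "1 6 0 0 0" --pt "1 2 0 0 0" --pt "1 2 0 0 0"

```text
clock: 8.05
position: [0.4383, -0.1401, 0.0837]
ee_rot: [-0.063, 3.139, -0.0]
force: [-0.7, -0.4, -0.2]
width: 0.005
gripper_force: 0.0
```

>>> drive_tool --pt "1 1.5 0 0 0" --pt "1 1.5 0 0 0" --pt "1 1 0 0 0"

```text
clock: 8.3
position: [0.4404, -0.14, 0.0829]
ee_rot: [0.061, -3.14, -0.001]
force: [-5.4, -0.4, 3.9]
width: 0.002
gripper_force: 2.7
```

>>> drive_tool --pt "1 1 0 0 0" --pt "1 1 0 0 0"

```text
clock: 8.47
position: [0.4403, -0.1399, 0.0824]
ee_rot: [0.06, -3.137, -0.002]
force: [-12.1, -1.9, 8.7]
width: 0.002
gripper_force: 6.0
```

>>> drive_tool --pt "1 -6 0 0 0" --pt "1 -10 0 0 0" --pt "1 0 12 0 0" --pt "1 0 20 0 0" --pt "1 0 20 0 0" --pt "1 0 18 0 0" --pt "1 4 0 0 0" --pt "1 4 0 0 0" --pt "1 2 0 0 0" --pt "1 1 0 0 0" --pt "1 1 0 0 0"

```text
clock: 9.38
position: [0.4375, -0.0707, 0.0825]
ee_rot: [0.059, -3.138, -0.001]
force: [-7.7, 0.1, 5.5]
width: 0.0
gripper_force: 4.1
```

>>> drive_tool --pt "1 1 0 0 0" --pt "1 1 0 0 0"

```text
clock: 9.55
position: [0.4374, -0.0707, 0.0821]
ee_rot: [0.058, -3.135, -0.002]
force: [-14.9, -0.1, 10.6]
width: 0.007
gripper_force: 7.2
```

Both ends stop on a line with slope about 0.042, matching the shaker's yaw, so the rack is seated square. Now the lever: retreat, rise, and come down on its rack side.

>>> drive_tool --pt "1 -3 0 0 0" --pt "1 -6 0 0 0" --pt "1 -12 0 0 0" --pt "1 -18 0 0 0" --pt "1 0 0 28 0" --pt "1 0 0 28 0" --pt "1 0 0 28 0" --pt "1 0 0 28 0" --pt "1 0 0 28 0" --pt "1 0 0 28 0" --pt "1 0 0 28 0" --pt "1 0 0 28 0" --pt "1 20 -27 0 0" --pt "1 20 -27 0 0" --pt "1 20 -27 0 0" --pt "1 20 -27 0 0" --pt "1 18 -27 0 0" --pt "1 0 0 0 0" --pt "1 0 0 0 0"

```text
clock: 11.13
position: [0.4997, -0.2079, 0.3062]
ee_rot: [0.054, -3.14, 0.004]
force: [0.5, -0.6, -0.1]
width: 0.002
gripper_force: 0.0
```

```bash
python3 - <<'E'
from h import *
s=observe(); print(s["position"],s["clock"])
d=cam("scene"); save(d,"s1.png",(230,200,380,315),5)
for y,z in((-.082,.199),(-.104,.2025)): print(((proj(d,[.4985,-.166+y,z])-[230,200])*5).round())
print(((proj(d,s["position"])-[230,200])*5).round())
E
```

```text
[ 0.49967385 -0.20786759  0.30617477] 11.1333
[453. 173.]
[473. 185.]
[422. -16.]
```

View pics/s1.png

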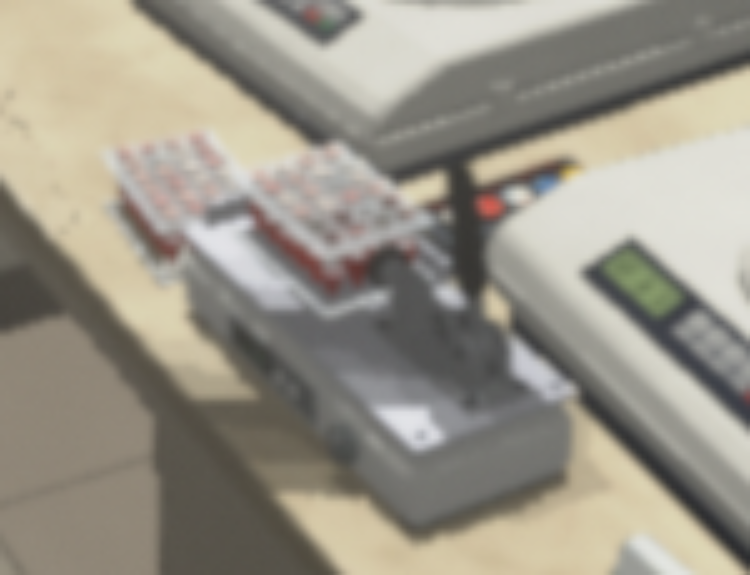

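The scene crop shows the rack square at the back (335,230), with the lever upright and its end near (460,168), as predicted. Next I descend and push.

>>> drive_tool --pt "1 0 0 -30 0" --pt "1 0 0 -30 0" --pt "1 0 0 -30 0" --pt "1 0 0 -30 0" --pt "1 0 0 -6 0" --pt "1 0 0 0 0" --pt "1 0 -8 0 0" --pt "1 0 -8 0 0" --pt "1 0 -8 0 0" --pt "1 0 -8 0 0" --pt "1 0 -8 0 0" --pt "1 0 0 0 0"

```text
clock: 12.18
position: [0.4998, -0.2478, 0.1815]
ee_rot: [-0.058, 3.14, -0.002]
force: [0.7, -0.9, 0.3]
width: 0.003
gripper_force: 0.0
```

```bash
python3 - <<'E'
from h import *
s=observe(); print(s["position"],s["force"])
d=cam("scene"); save(d,"s2.png",(210,150,410,300),4)
E
```

```text
[ 0.49984686 -0.2477581   0.18148163] [ 0.66403685 -0.92547711  0.25866588]
```

View pics/s2.png

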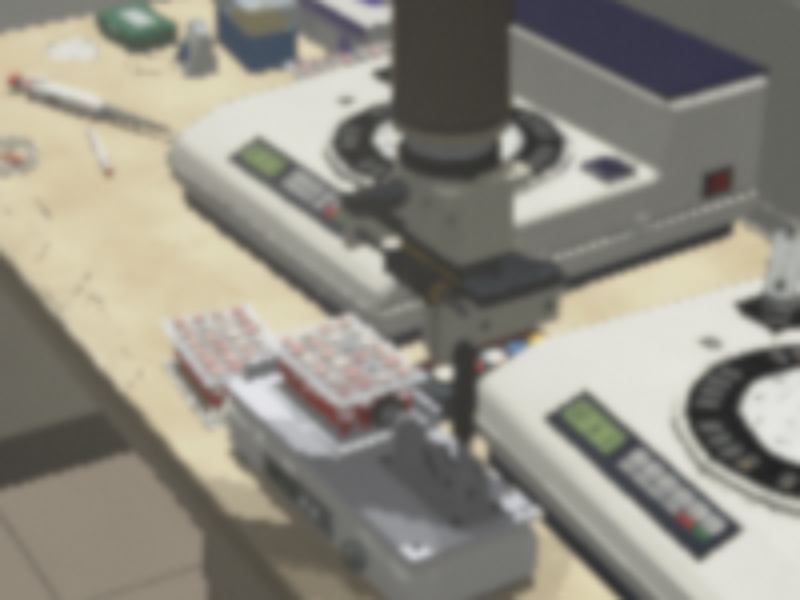

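The fingertips sit on the rack side of the lever at (463,350–390). Now follow its arc.

>>> drive_tool --pt "1 0 -7 0 0" --pt "1 0 -7 0 0" --pt "1 0 -8 0 0" --pt "1 0 -7 -2 0" --pt "1 0 -7 -2 0" --pt "1 0 -7 -2 0"

```text
clock: 12.73
position: [0.4999, -0.289, 0.1745]
ee_rot: [0.061, -3.141, 0.0]
force: [-0.1, -0.3, 0.5]
width: 0.005
gripper_force: 0.1
```

>>> drive_tool --pt "1 0 -6 -3 0" --pt "1 0 -6 -4 0" --pt "1 0 -7 -5 0" --pt "1 0 -6 -5 0" --pt "1 0 -5 -5 0" --pt "1 0 -4 -6 0"

```text
clock: 13.23
position: [0.5006, -0.3235, 0.147]
ee_rot: [-0.061, 3.139, -0.002]
force: [-0.0, -0.6, 7.7]
width: 0.007
gripper_force: 3.1
```

>>> drive_tool --pt "1 0 -4 -6 0" --pt "1 0 -3 -6 0" --pt "1 0 -2 -5 0"

```text
clock: 13.48
position: [0.5002, -0.3325, 0.1295]
ee_rot: [-0.061, 3.14, -0.002]
force: [1.0, -0.8, 1.8]
width: 0.004
gripper_force: 1.0
```

>>> drive_tool --pt "1 0 -1 -4 0" --pt "1 0 -1 -4 0" --pt "1 0 0 -3 0" --pt "1 0 0 0 0"

```text
clock: 13.82
position: [0.4995, -0.3325, 0.1177]
ee_rot: [0.062, -3.14, -0.002]
force: [-0.3, 0.1, 0.0]
width: 0.005
gripper_force: 0.0
```

The force is gone, so it has probably snapped over. Lift and check.

>>> drive_tool --pt "1 0 0 10 0" --pt "1 0 0 25 0" --pt "1 0 0 28 0" --pt "1 0 0 28 0" --pt "1 0 0 28 0" --pt "1 0 0 28 0" --pt "1 0 0 28 0" --pt "1 -20 20 14 0" --pt "1 -20 20 0 0" --pt "1 -20 20 0 0" --pt "1 -20 20 0 0" --pt "1 0 20 0 0" --pt "1 0 20 0 0" --pt "1 0 0 0 0" --pt "1 0 0 0 0"

```text
clock: 15.07
position: [0.4202, -0.2122, 0.3085]
ee_rot: [-0.065, 3.139, 0.002]
force: [0.3, -0.3, 0.4]
width: 0.004
gripper_force: 0.0
```

```bash
python3 - <<'E'
from h import *
s=observe(); print(s["position"],s["clock"],s["force"])
w=cam("wrist")["image"][100:290,60:460,::-1]; c=cam("scene")["image"][190:330,220:400,::-1]
a=cv2.resize(w,(600,285)); b=cv2.resize(c,(400,311)); b=cv2.copyMakeBorder(b,0,0,0,200,0)
cv2.imwrite("pics/f.png",np.vstack([a,b]))
E
```

```text
[ 0.42023134 -0.21224251  0.30850831] 15.0667 [ 0.26895177 -0.30032174  0.37339807]
```

View pics/f.png

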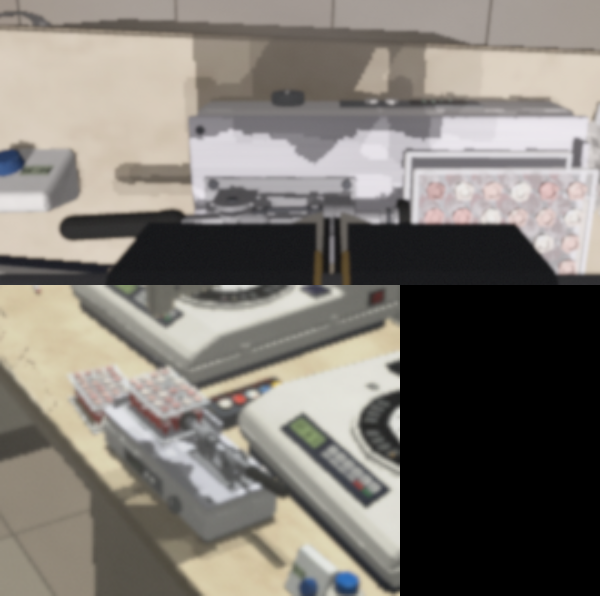

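The lever lies flat, pointing to -y (grip at (120,225)). The pad is against the rack at (405,212), and the rack's left end is at the end rail (580,155). The timer is where it was, so I'll hand in.

```bash
python3 -c "
from cell import arm; print(arm.sign_off())"
```

```text
the job is handed in; nothing more can be done
None
```

The job is handed in: the rack was pushed square against the back rail, the lever snapped down past its dead point, and the pad holds the rack against the end rail; the hand-in gave no verdict, and I never touched the other rack, timer or bottle.

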